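# Rap a stuck candle out of its mould

## Robot

A 6-joint arm with a two-finger parallel gripper is mounted at the origin on a cart in front of the work surface, level with it; the furniture and walls round the work are solid. World frame = base frame: x ahead of the robot, y to its left, z up, the work surface at z = 0. Lengths are in m, angles in degrees, forces in N, time in s.
With the tool pointing down it reaches from about 0.35 to 0.875 m from the base axis. Payload 4.2 kg.
Tool frame: the origin (TCP) lies midway between the tips of the shut fingers; the grasp point (between the pads) lies 19 mm behind it; z points along the fingers, y is the line along which they close (so a half turn about z gives the same grasp; the last joint's range is limited). The gripper opens to 87 mm and grips with 3 to 60 N. Pads are 19 mm wide; open, the fingers measure 117 mm over their backs; the gripper's body (75 mm by 190 mm) begins 51 mm behind the grasp point.
Start: joints at [-58.006, 22.042, 0.453, 0, -68.411, -14.817], TCP at [0.185, -0.597, 0.223] pointing down, gripper open.
Joint ranges: [-179.83, 179.83], [-69.29, 118.12], [-61.27, 80.66], [-181.25, 117.63], [-171.15, -9.14], [-177.46, 177.46]. Speed limits (degrees/s): [159.86, 159.86, 180, 180, 180, 180].

## Interface

Orientations are given as a 3x3 rotation matrix whose columns are the frame's x, y, z axes.
In Python, from station import r, cams gives the robot as it stands.
- The arm moves only by the tool play_rows, never from a script. Its argument "commands" is text: rows parted by semicolons, each of 6 numbers parted by spaces: the shift along the world's x, y, z normalised to -1 to 1, where 1 is 30 mm, then the turn, a rotation vector about the world's x, y, z normalised to -1 to 1, where 1 is 0.15 rad. A call has 1 to 20 rows; each row shifts and turns the commanded pose from where the row before left it; what a row does not reach is not made up. A row lasts 1/10 s, in which the tool goes at most 50 mm and 8.59 degrees, less where a joint would pass 70% of its speed; a pose out of reach is approached as far as the arm can. A call with a number of a shift or a turn outside -1 to 1 is refused whole. A call with a gripper value outside its range is refused whole. "grip" is the finger opening in mm, from 0 to 87, set as the call begins (left out, the last holds). The fingers move at their own pace and stop on an object; the grip force is fixed at half the most. Time passes only in rows, so rows that do not move let the fingers close. It gives the time, the measured TCP pose, the force, the opening and the grip force at its end, in the units of the state.
- r.sense(): the state, without advancing time (a new reading comes with each control period).
- cams.capture(name): name is "side" or "top"; returns (picture, depth): 420x560x3 uint8, blue, green, red; 420x560 float32, m along the optical axis (not along the pixel's ray), 0 where there is no reading.
- cams.camera_info(name): a dict with "mtx" (3x3 intrinsics, pixels), "k1" (the pictures are not rectified: a ray, as slopes to the right and down, at radius r is drawn at 1 + k1 r^2 times it, then the intrinsics apply), "R" (3x3) and "t" (3): a world point X has camera coordinates R X + t. Camera axes: x right, y down, z forward; pixel columns grow to the right and rows downward; lengths in m; the calibration is good to about 2 mm. A picture is of the moment at which its call begins. camera_info takes no time and is no camera call.
- r.finish_job(): hands the job in; it is judged then, once.
The state is a dict: "time_s": time; "joints": joint angles; "joint_velocities": joint speeds; "effort": joint torques, N m; "tcp_pos": TCP position; "ee_rot": TCP orientation; "wrist_force": force on the tool from outside, world axes, zero at the start; "moment": the same for the moment, N m; "gripper_width": opening from 0.0 (shut) to 1.0 (fully open); "gripper_force": force on a finger pad.
Only numpy, scipy, OpenCV 4.12 (cv2) and the standard library are available. Lean on these libraries where they do the work, as an engineer would, in place of code of your own. Each camera call takes 0.05 s, during which the arm holds its last target. There are 200 camera calls.

## Task

A wax pillar candle is stuck inside the upturned aluminium mould on the round cork mat. Carry the mould to the square wooden board and rap its rim on the board, a few brisk short knocks, until the candle comes loose and stands free; leave the candle standing upright near the middle of the board and put the empty mould back, mouth down, in the middle of the cork mat. Do not fling or drop the mould, and leave the red egg, the blue tin and the sanding block where they are.

Things in the scene. Friction and masses are not known exactly. Their poses are not given: they have to be found in the camera images.
- mould_grip (a point): Centre of the grip block on top of the aluminium candle mould: a block 38 x 38 mm, 48 mm tall, on the closed upper end of the tube. The point lies 168 mm above the rim, 34 mm above the tube's closed end, 14 mm under the block's top. z points up along the mould's axis; x, y are square to the block's faces.
- mould_rim (a point): Centre of the mould's open rim, in its plane, 168 mm below mould_grip; same axes.
- candle_centre (a point): Centre of the cream wax candle, a rigid cylinder 46 mm in diameter, 85 mm tall, about 0.16 kg; z is its axis. It starts wedged in the mould, its foot 30 to 40 mm above the rim. Freed, it stands on what the rim stands on and stays there when the mould is lifted straight up (by 95 mm or more, to clear it).
- candle_base (a point): Centre of the candle's foot, 42.5 mm below candle_centre; its height above mould_rim tells how far it is still stuck.
- board_top (a point): Centre of the top face of the fixed square wooden knocking board, 120 x 120 x 18 mm; the top lies 18 mm above the table. x and y are square to its sides.
- mat_top (a point): Centre of the top face of the fixed round cork mat, 104 mm in diameter, 6 mm thick. The mould stands on it at the start.
- egg: Red painted wooden egg with a yellow band, 42 mm in diameter, 54 mm tall, standing on its flat foot; origin at the centre of its underside. Bystander.
- sanding: Cork sanding block, 56 x 85 x 24 mm; origin at the centre of its underside. Bystander.
- tin: Closed blue paint tin, 91 x 126 x 30 mm, lying flat; origin at the centre of its underside. Bystander.
- mould: The mould, mouth down: aluminium tube 62 mm outside (70 at the rim bead), 54 mm inside, 134 mm tall plus the grip block, 0.3 kg; origin at mould_rim. Spring clips inside grip the candle by friction and let go when its foot is about 3 mm from the rim plane.
- candle: The candle; origin at candle_base. It is gripped with about 1.6 to 2.7 times its weight, so it does not sink by itself; each sharp stop of the mould from about 0.3 m/s slides it down by some 5 to 15 mm (more if faster), so several knocks are needed. A held mould may shift up in the fingers by a few mm a knock.
Things that resemble listed ones, but are neither listed nor needed, are in the scene too. What is shaped like the mould but orange or purple is not meant.

How it is judged:
By the outcome, as a careful person would: the job done as asked, in the order asked, and still so for the second after the job is handed in, with the robot touching nothing.
It also fails if it takes over 48 s, if anything falls off the work surface, if the arm or the gripper's body presses on something with over 40 N, if the wrist force passes 120 N, or if a joint passes its speed limit or range.

## Working session

There is one attempt and no reset: what is moved stays moved. The work goes in short steps, Python scripts to look and compute and a tool call to move; the robot and the scene stay as the last step left them, time stands still between calls to the robot, and variables do not carry over. Pictures are saved under pics/ and viewed, at most 10 in all, crops included, and the job is handed in when it is done.

Besides the shell and the picture viewer there is one more tool, called as a command line: name --argument value ..., lists and objects as JSON in quotes. play_rows: Moves the arm, as the interface text tells. Scaled input: -1 to 1 covers 30 mm each way for a shift and 0.15 rad each way for a turn. Its arguments: {"type":"object","properties":{"commands":{"type":"string"},"grip":{"type":"number"}},"required":["commands"]}

```bash
mkdir -p pics; ls
cat > h.py <<'E'
import cv2, numpy as np
from station import r, cams
def ray(name,u,v):
    c=cams.camera_info(name); K=np.array(c["mtx"]);R=np.array(c["R"]);t=np.array(c["t"])
    d=np.array([(u-K[0,2])/K[0,0],(v-K[1,2])/K[1,1]]); s=d.copy()
    for _ in range(20): s=d/(1+c["k1"]*(s@s))
    return -R.T@t, R.T@np.array([s[0],s[1],1.])
def onz(name,u,v,z):
    o,d=ray(name,u,v); return o+d*(z-o[2])/d[2]
def dep(name,u,v,D):
    o,d=ray(name,u,v); return o+d*D[int(round(v)),int(round(u))]
E
python3 - <<'E'
from h import *
for n in("top","side"):
    p,d=cams.capture(n); cv2.imwrite(f"pics/{n}0.png",p); np.save(f"pics/{n}0.npy",d)
    c=cams.camera_info(n); print(n,np.round(-np.array(c["R"]).T@c["t"],3),np.round(c["R"],2).tolist(),c["mtx"][0][0],c["k1"])
s=r.sense(); print(s["tcp_pos"],np.round(s["ee_rot"],3).tolist(),s["time_s"],s["wrist_force"],s["gripper_width"])
E
```

```text
pics
top [0.437 0.256 1.255] [[-0.0, -1.0, 0.02], [-0.99, -0.0, -0.12], [0.12, -0.02, -0.99]] 535.643755121231 -0.01107901310418417
side [0.626 1.014 0.745] [[-1.0, 0.09, -0.0], [0.06, 0.62, -0.78], [-0.07, -0.78, -0.62]] 545.2206376021778 -0.15393058297512333
[ 0.184423   -0.59660201  0.22156545] [[-0.955, -0.295, -0.001], [-0.295, 0.955, 0.002], [0.0, 0.002, -1.0]] 0.1 [ 0.39378427 -0.14054661  1.05565812] 0.9952375386459186
```

View pics/top0.png

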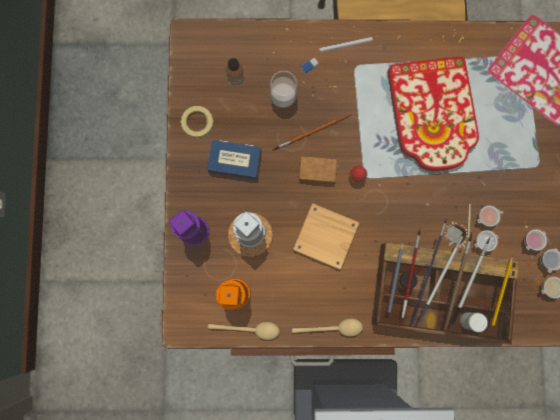

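View pics/side0.png

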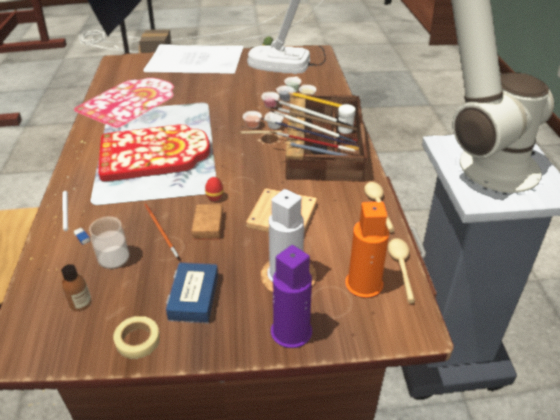

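The top view shows three mould shapes: silver (249,228) on the cork mat, purple (188,228) and orange (233,294). The silver one fits: it is aluminium and stands on the round cork mat. The board is at (326,236), the egg at (358,173), the sanding block at (318,170) and the tin at (234,159). In the side view the silver block is at (286,203). I'll confirm it in one crop and measure.

Run:
```python
from h import *
p=cv2.imread("pics/top0.png");D=np.load("pics/top0.npy")
a=cv2.resize(p[195:275,205:365],None,fx=4,fy=4,interpolation=cv2.INTER_CUBIC)
s=cv2.imread("pics/side0.png"); b=cv2.resize(s[180:300,240:330],None,fx=2.66,fy=2.66,interpolation=cv2.INTER_CUBIC)[:320]
b=cv2.resize(b,(155,320)) if b.shape[1]>155 and False else b[:, :160]
cv2.imwrite("pics/crop0.png",np.hstack([a,b]))
# depth cloud over crop
V,U=np.mgrid[195:275,205:365]; c=cams.camera_info("top")
pts=np.array([dep("top",u,v,D) for u,v in zip(U.ravel(),V.ravel())]); 
col=p[V.ravel(),U.ravel()].astype(int); sat=col.max(1)-col.min(1)
X,Y,Z=pts.T
m=(Z>.17)&(sat<40)
q=pts[m]; print("block top",m.sum(),q.mean(0),np.median(q[:,2]))
r_=cv2.minAreaRect((q[q[:,2]>np.percentile(q[:,2],50)-.008][:,:2]*1000).astype(np.float32)); print(r_)
m=(Z>.011)&(Z<.028)&(U.ravel()>285); q=pts[m]
print("board",m.sum(),np.median(q[:,2]),cv2.minAreaRect((q[:,:2]*1000).astype(np.float32)))
# board by colour
hsv=cv2.cvtColor(p,cv2.COLOR_BGR2HSV)
k=((hsv[...,2]>150)&(hsv[...,1]>60)).astype(np.uint8); k[:,:285]=0;k[:,370:]=0;k[:195]=0;k[280:]=0
k=cv2.morphologyEx(k,cv2.MORPH_OPEN,np.ones((3,3)))
ct=max(cv2.findContours(k,0,2)[0],key=cv2.contourArea); bx=cv2.boxPoints(cv2.minAreaRect(ct)); print(bx.round(1).tolist())
W=np.array([onz("top",*x,.018) for x in bx]); print(W.round(4).tolist(),W.mean(0))
```

```text
Traceback (most recent call last):
ValueError: all the input array dimensions except for the concatenation axis must match exactly, but along dimension 0, the array at index 0 has size 320 and the array at index 1 has size 319
```

Run:
```python
from h import *
p=cv2.imread("pics/top0.png");D=np.load("pics/top0.npy")
a=cv2.resize(p[195:275,205:365],(640,320),interpolation=cv2.INTER_CUBIC)
s=cv2.imread("pics/side0.png"); b=cv2.resize(s[180:300,260:320],(160,320),interpolation=cv2.INTER_CUBIC)
cv2.imwrite("pics/crop0.png",np.hstack([a,b]))
V,U=np.mgrid[195:275,205:365]
pts=np.array([dep("top",u,v,D) for u,v in zip(U.ravel(),V.ravel())]); 
col=p[V.ravel(),U.ravel()].astype(int); sat=col.max(1)-col.min(1)
X,Y,Z=pts.T
m=(Z>.165)&(sat<40)
q=pts[m]; print("block top",m.sum(),q.mean(0),np.median(q[:,2]))
print(cv2.minAreaRect((q[:,:2]*1000).astype(np.float32)))
m=(Z>.011)&(Z<.028)&(U.ravel()>285); q=pts[m]
print("board",m.sum(),np.median(q[:,2]),cv2.minAreaRect((q[:,:2]*1000).astype(np.float32)))
hsv=cv2.cvtColor(p,cv2.COLOR_BGR2HSV)
k=((hsv[...,2]>150)&(hsv[...,1]>60)).astype(np.uint8); k[:,:285]=0;k[:,370:]=0;k[:195]=0;k[280:]=0
k=cv2.morphologyEx(k,cv2.MORPH_OPEN,np.ones((3,3)))
ct=max(cv2.findContours(k,0,2)[0],key=cv2.contourArea); bx=cv2.boxPoints(cv2.minAreaRect(ct)); print(bx.round(1).tolist())
W=np.array([onz("top",*x,.018) for x in bx]); print(W.round(4).tolist(),W.mean(0))
# mat: warm bright pixels around the mould, outline fitted on z=6mm
k=((hsv[...,2]>115)&(hsv[...,1]>90)).astype(np.uint8); k[:,:220]=0;k[:,280:]=0;k[:200]=0;k[262:]=0
k=cv2.morphologyEx(k,cv2.MORPH_OPEN,np.ones((3,3)))
c=np.vstack(cv2.findContours(k,0,1)[0])[:,0]; w=np.array([onz("top",*x,.006)[:2]*1000 for x in c]).astype(np.float32)
print("mat",len(w),cv2.minEnclosingCircle(w))
```

```text
Traceback (most recent call last):
  File "h.py", line 11, in dep
    o,d=ray(name,u,v); return o+d*D[int(round(v)),int(round(u))]
        ~~~^^^^^^^^^^
  File "h.py", line 4, in ray
    c=cams.camera_info(name); K=np.array(c["mtx"]);R=np.array(c["R"]);t=np.array(c["t"])
ValueError: time passes only in moves, steps and waits
```

View pics/crop0.png

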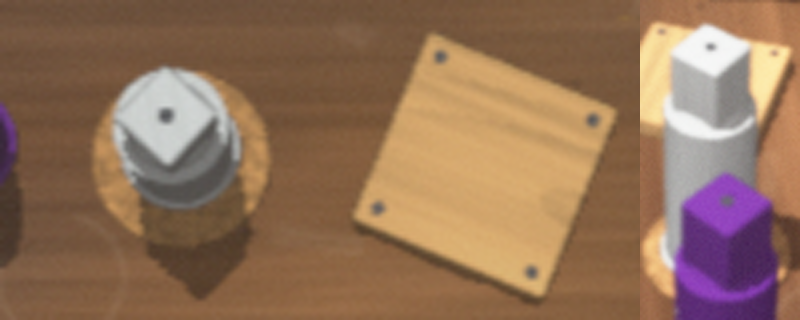

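The crop confirms that the silver mould stands on cork. Its block is turned about 45° and the block-top dimple is at about (246.5,224). The board corners are (312,203), (359,222), (341,269) and (293,249).

```bash
sed -i 's/^def ray/from functools import lru_cache\n@lru_cache(None)\ndef info(n): return cams.camera_info(n)\ndef ray/; s/c=cams.camera_info(name)/c=info(name)/' h.py
python3 - <<'E'
from h import *
p=cv2.imread("pics/top0.png");D=np.load("pics/top0.npy")
V,U=np.mgrid[195:275,205:365]
pts=np.array([dep("top",u,v,D) for u,v in zip(U.ravel(),V.ravel())]); 
col=p[V.ravel(),U.ravel()].astype(int); sat=col.max(1)-col.min(1)
X,Y,Z=pts.T
m=(Z>.165)&(sat<40)&(U.ravel()>220)
q=pts[m]; print("block top",m.sum(),q.mean(0),np.median(q[:,2]))
print(cv2.minAreaRect((q[:,:2]*1000).astype(np.float32)))
m=(Z>.011)&(Z<.028)&(U.ravel()>285); q=pts[m]
print("board",m.sum(),np.median(q[:,2]),cv2.minAreaRect((q[:,:2]*1000).astype(np.float32)))
hsv=cv2.cvtColor(p,cv2.COLOR_BGR2HSV)
k=((hsv[...,2]>150)&(hsv[...,1]>60)).astype(np.uint8); k[:,:285]=0;k[:,370:]=0;k[:195]=0;k[280:]=0
k=cv2.morphologyEx(k,cv2.MORPH_OPEN,np.ones((3,3)))
ct=max(cv2.findContours(k,0,2)[0],key=cv2.contourArea); bx=cv2.boxPoints(cv2.minAreaRect(ct)); print(bx.round(1).tolist())
W=np.array([onz("top",*x,.018) for x in bx]); print(W.round(4).tolist(),W.mean(0))
k=((hsv[...,2]>115)&(hsv[...,1]>90)).astype(np.uint8); k[:,:220]=0;k[:,280:]=0;k[:200]=0;k[262:]=0
k=cv2.morphologyEx(k,cv2.MORPH_OPEN,np.ones((3,3)))
c=np.vstack(cv2.findContours(k,0,1)[0])[:,0]; w=np.array([onz("top",*x,.006)[:2]*1000 for x in c]).astype(np.float32)
print("mat",len(w),cv2.minEnclosingCircle(w))
print("block px",onz("top",246.4,224,.188)); print("side",onz("side",286,197.5,.188))
cs=[(205+x/4,195+y/4) for x,y in((166,66),(216,117),(166,168),(116,116))]
P=np.array([onz("top",u-.4,v-.4,.188) for u,v in cs]); print(P.round(4).tolist(),P.mean(0)); e=P[1]-P[0]; print(np.degrees(np.arctan2(e[1],e[0])),np.linalg.norm(e))
for n,u,v,z in(("purple",185,224,.188),("orange",230,294,.188),("egg",358,173,.03),("sand",318,170,.02),("tin",234,159,.03),("box",390,250,.05)): print(n,onz("top",u,v,z).round(3))
s=r.sense(); print(s["tcp_pos"],s["time_s"])
E
```

```text
block top 382 [0.55525191 0.30817793 0.19320828] 0.18848430830896556
((511.5384826660156, 279.08465576171875), (150.95082092285156, 43.55559158325195), 33.42264175415039)
board 2641 0.01856373866233052 ((548.0645141601562, 131.58685302734375), (120.43743896484375, 120.9630126953125), 67.24678802490234)
[[292.1000061035156, 249.39999389648438], [311.5, 202.39999389648438], [359.6000061035156, 222.1999969482422], [340.20001220703125, 269.20001220703125]]
[[0.5159, 0.2115, 0.018], [0.6258, 0.1658, 0.018], [0.5792, 0.0539, 0.018], [0.4702, 0.1008, 0.018]] [0.54778312 0.13302125 0.018     ]
mat 479 ((559.080322265625, 311.0165100097656), 98.06106567382812)
block px [0.55584507 0.3090093  0.188     ]
side [0.55644184 0.30956169 0.188     ]
[[0.5819, 0.3098, 0.188], [0.5562, 0.2846, 0.188], [0.5305, 0.3094, 0.188], [0.5566, 0.3346, 0.188]] [0.55631098 0.30960761 0.188     ]
-135.63676263733709 0.036014360747999005
purple [0.556 0.432 0.188]
orange [0.417 0.34  0.188]
egg [0.693 0.057 0.03 ]
sand [0.703 0.15  0.02 ]
tin [0.726 0.347 0.03 ]
box [ 0.512 -0.009  0.05 ]
[ 0.184423   -0.59660201  0.22156545] 0.1
```

Run:
```python
from h import *
for n,u,v,z in(("lampbase",278,58,.03),("lampbaseL",250,58,.03),("lampbaseR",312,62,.03),("tablecorner",345,48,0),("boxtop near",365,170,.06),("boxfar",360,100,.06)): print(n,onz("side",u,v,z).round(3))
print("mat",[onz("top",u,v,.006).round(4).tolist() for u,v in((250.2,234),)])
print("rim(bead bottom centre) rough", onz("top",250,233,.006).round(4))
```

```text
lampbase [ 0.493 -0.61   0.03 ]
lampbaseL [ 0.582 -0.619  0.03 ]
lampbaseR [ 0.389 -0.569  0.03 ]
tablecorner [ 0.249 -0.743 -0.   ]
boxtop near [0.36  0.067 0.06 ]
boxfar [ 0.304 -0.251  0.06 ]
mat [[0.5527, 0.3091, 0.006]]
rim(bead bottom centre) rough [0.555  0.3096 0.006 ]
```

play_rows --commands "0 0.2 0.4 0 0 0;0 0.5 0.6 0 0 0;0.1 0.8 0.6 0 0 0.1;0.2 1 0.6 0 0 0.1;0.2 1 0.6 0 0 0.1;0.2 1 0.4 0 0 0.1" --grip 87

```text
time_s: 0.7
tcp_pos: [0.2057, -0.461, 0.3207]
ee_rot: [[-0.936, -0.352, 0.001], [-0.352, 0.936, -0.002], [-0.001, -0.003, -1.0]]
wrist_force: [0.5, -0.3, 0.5]
gripper_width: 0.999
gripper_force: 0.0
```

play_rows --commands "0.45 0.98 0 0 0 0.11;0.45 0.98 0 0 0 0.11;0.45 0.98 0 0 0 0.11;0.45 0.98 0 0 0 0.11;0.45 0.98 0 0 0 0.11;0.45 0.98 0 0 0 0.11;0.45 0.98 0 0 0 0.11;0.45 0.98 0 0 0 0.11;0.45 0.98 0 0 0 0.11;0.45 0.98 0 0 0 0.11;0.45 0.98 0 0 0 0.11;0.45 0.98 0 0 0 0.11;0.45 0.98 0 0 0 0.11;0.45 0.98 0 0 0 0.11;0.45 0.98 0 0 0 0.11;0.45 0.98 0 0 0 0.11;0.45 0.98 0 0 0 0.11;0.45 0.98 0 0 0 0.11;0.45 0.98 0 0 0 0.11;0.45 0.98 0 0 0 0.11"

```text
time_s: 2.7
tcp_pos: [0.4756, 0.1271, 0.3195]
ee_rot: [[-0.771, -0.637, 0.001], [-0.637, 0.771, 0.001], [-0.001, -0.0, -1.0]]
wrist_force: [-0.0, -0.7, -0.6]
gripper_width: 1.0
gripper_force: 0.0
```

play_rows --commands "0.45 0.98 0 0 0 0.11;0.45 0.98 0 0 0 0.11;0.45 0.98 0 0 0 0.11;0.45 0.98 0 0 0 0.11;0.45 0.98 0 0 0 0.11;0.3 0.8 0 0 0 0.02;0.1 0.3 0 0 0 0;0 0 0 0 0 0"

```text
time_s: 3.5
tcp_pos: [0.5549, 0.3067, 0.3183]
ee_rot: [[-0.713, -0.701, -0.001], [-0.701, 0.713, -0.001], [0.001, 0.0, -1.0]]
wrist_force: [-0.6, -0.8, 0.1]
gripper_width: 1.003
gripper_force: 0.0
```

play_rows --commands "0.03 0.09 -0.5 0 0 0;0 0 -1 0 0 0;0 0 -1 0 0 0;0 0 -1 0 0 0;0 0 -0.9 0 0 0;0 0 -0.6 0 0 0;0 0 -0.3 0 0 0;0 0 0 0 0 0"

```text
time_s: 4.3
tcp_pos: [0.5554, 0.3074, 0.1592]
ee_rot: [[-0.715, -0.699, -0.001], [-0.699, 0.715, -0.001], [0.002, 0.0, -1.0]]
wrist_force: [-1.0, 0.4, -0.4]
gripper_width: 1.002
gripper_force: 0.0
```

play_rows --commands "0 0 0 0 0 0;0 0 0 0 0 0;0 0 0 0 0 0;0 0 0 0 0 0;0 0 0 0 0 0;0 0 0 0 0 0;0 0 0 0 0 0;0 0 0 0 0 0" --grip 20

```text
time_s: 5.1
tcp_pos: [0.5561, 0.3085, 0.1595]
ee_rot: [[-0.714, -0.7, 0.0], [-0.7, 0.714, -0.0], [0.0, -0.0, -1.0]]
wrist_force: [-0.6, -1.4, -0.1]
gripper_width: 0.44
gripper_force: 29.6
```

play_rows --commands "0 0 0.2 0 0 0;0 0 0.5 0 0 0;0 -0.1 0.7 0 0 0;0 -0.3 0.7 0 0 0;-0.04 -0.6 0.5 0 0 0;-0.04 -0.8 0.2 0 0 0;-0.05 -0.9 0 0 0 0;-0.05 -0.9 0 0 0 0;-0.05 -0.9 0 0 0 0;-0.04 -0.7 0 0 0 0;0 -0.4 0 0 0 0;0 -0.2 0 0 0 0;0 -0.08 0 0 0 0;0 0 0 0 0 0;0 0 0 0 0 0"

```text
time_s: 6.6
tcp_pos: [0.548, 0.1329, 0.2434]
ee_rot: [[-0.714, -0.7, -0.0], [-0.7, 0.714, 0.0], [-0.0, 0.0, -1.0]]
wrist_force: [-0.5, 1.8, -5.1]
gripper_width: 0.437
gripper_force: 29.6
```

Run:
```python
from h import *
p,d=cams.capture("side"); cv2.imwrite("pics/s1.png",cv2.resize(p[80:320,170:420],None,fx=2.4,fy=2.4)); s=r.sense(); print(s["tcp_pos"],s["time_s"])
```

```text
[0.54795194 0.1329213  0.24336145] 6.65
```

View pics/s1.png

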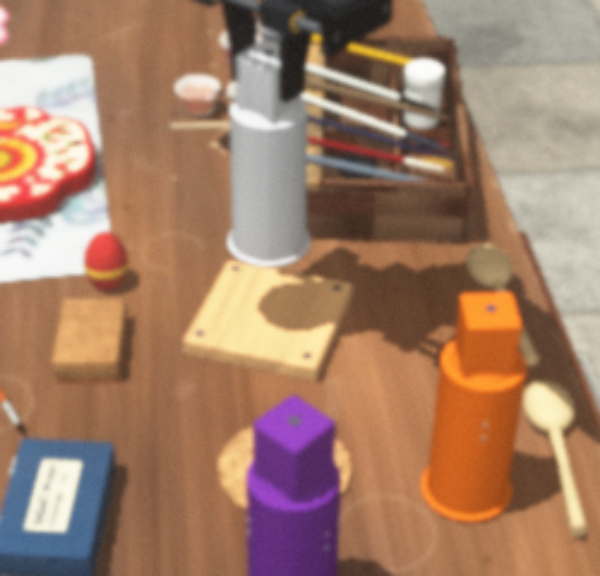

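play_rows --commands "0 0 -0.5 0 0 0;0 0 -1 0 0 0;0 0 -1 0 0 0;0 0 0.05 0 0 0"

```text
time_s: 7.05
tcp_pos: [0.5476, 0.1326, 0.1684]
ee_rot: [[-0.713, -0.701, -0.002], [-0.701, 0.713, -0.002], [0.003, 0.0, -1.0]]
wrist_force: [-0.4, -0.5, -5.6]
gripper_width: 0.438
gripper_force: 29.8
```

play_rows --commands "0 0 0.3 0 0 0;0 0 0.7 0 0 0;0 0 0.8 0 0 0;0 0 0.4 0 0 0;0 0 0 0 0 0"

```text
time_s: 7.55
tcp_pos: [0.5492, 0.133, 0.2391]
ee_rot: [[-0.714, -0.7, 0.006], [-0.7, 0.714, 0.003], [-0.006, -0.002, -1.0]]
wrist_force: [0.5, 0.1, -4.7]
gripper_width: 0.436
gripper_force: 29.8
```

Run:
```python
from h import *
p,d=cams.capture("side"); q,_=cams.capture("top"); cv2.imwrite("pics/s2.png",cv2.resize(p[80:320,170:420],None,fx=2.4,fy=2.4)); cv2.imwrite("pics/top2.png",q); np.save("pics/side2.npy",d);cv2.imwrite("pics/side2.png",p)
s=r.sense(); print(s["tcp_pos"],s["time_s"])
# block top / bead bottom in side view, along the mould's axis on the plane through x,y axis
hsv=cv2.cvtColor(p,cv2.COLOR_BGR2HSV); k=((hsv[...,1]<40)&(hsv[...,2]>110)).astype(np.uint8); k[:,:262]=0;k[:,300:]=0;k[:90]=0;k[230:]=0
n,l,st,ce=cv2.connectedComponentsWithStats(k); i=1+np.argmax(st[1:,4]); print(st[i])
u=st[i][0]+st[i][2]/2; vb=st[i][1]+st[i][3]
# nearest rim point lies 35 mm toward camera
o,dd=ray("side",u,vb); t=(s["tcp_pos"][1]+.035-o[1])/dd[1]; print("rim z",(o+dd*t).round(4), "tcp-rim",s["tcp_pos"][2]-(o+dd*t)[2])
```

```text
[0.54725505 0.13229683 0.23567656] 7.65
[ 264   94   36   97 2552]
rim z [0.5503 0.1673 0.0924] tcp-rim 0.1432596090825764
```

Run:
```python
from h import *
c=cv2.imread("pics/s1.png"); c=cv2.resize(c,(250,240),interpolation=cv2.INTER_AREA)
for n,c,z,y in(("s1",c,.24336,.1329),("s2",cv2.imread("pics/side2.png")[80:320,170:420],.2357,.1323)):
    h=cv2.cvtColor(c,cv2.COLOR_BGR2HSV); k=((h[...,1]<40)&(h[...,2]>110)).astype(np.uint8); k[:,:92]=0;k[:,130:]=0;k[:20]=0;k[150:]=0
    _,l,st,_=cv2.connectedComponentsWithStats(k); i=1+np.argmax(st[1:,4]); s=st[i]; col=k[:,int(s[0]+s[2]/2)]; vb=np.nonzero(l[:,int(s[0]+s[2]/2)]==i)[0].max()+80+.5
    o,d=ray("side",170+s[0]+s[2]/2,vb); P=o+d*((y+.035-o[1])/d[1]); print(n,s,vb,P.round(4),z-P[2])
```

```text
s1 [  95   20   35   91 2516] 190.5 [0.5494 0.1679 0.094 ] 0.14931201467586816
s2 [  94   20   36   91 2505] 190.5 [0.5503 0.1673 0.0937] 0.14204308772241955
```

View pics/s2.png

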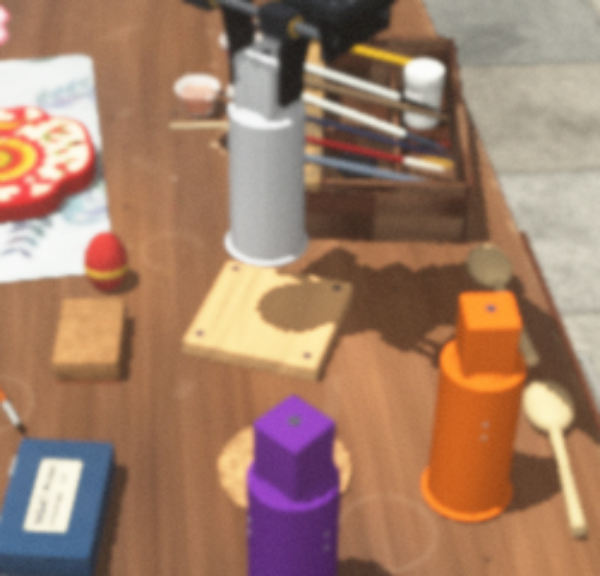

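The mould is held upright above the board and has slipped about 7 mm up in the fingers after one knock. I'll overshoot less on the next one.

play_rows --commands "0 0 -0.33 0 0 0;0 0 -1 0 0 0;0 0 -1 0 0 0;0 0 0 0 0 0"

```text
time_s: 8.05
tcp_pos: [0.5464, 0.1316, 0.1626]
ee_rot: [[-0.714, -0.7, -0.005], [-0.7, 0.714, -0.003], [0.006, 0.002, -1.0]]
wrist_force: [-0.5, 0.6, -5.2]
gripper_width: 0.431
gripper_force: 29.9
```

play_rows --commands "0 0 0.3 0 0 0;0 0 0.6 0 0 0;0 0 0.7 0 0 0;0 0 0.5 0 0 0;0 0 0.2 0 0 0;0 0 0 0 0 0"

```text
time_s: 8.65
tcp_pos: [0.5482, 0.1324, 0.2364]
ee_rot: [[-0.714, -0.7, 0.002], [-0.7, 0.714, 0.001], [-0.002, -0.0, -1.0]]
wrist_force: [0.1, -0.1, -5.0]
gripper_width: 0.435
gripper_force: 29.9
```

```bash
cat >> h.py <<'E'
def look(tag):
    c,_=cams.capture("side"); cv2.imwrite(f"pics/{tag}.png",c); s=r.sense(); z=s["tcp_pos"][2]
    c=c[80:320,170:420]; h=cv2.cvtColor(c,cv2.COLOR_BGR2HSV); k=((h[...,1]<40)&(h[...,2]>110)).astype(np.uint8); k[:,:92]=0;k[:,130:]=0;k[:20]=0;k[150:]=0
    _,l,st,_=cv2.connectedComponentsWithStats(k); i=1+np.argmax(st[1:,4]); b=st[i]; u=int(b[0]+b[2]/2); vb=np.nonzero(l[:,u]==i)[0].max()+80.5
    o,d=ray("side",170+b[0]+b[2]/2,vb); P=o+d*((s["tcp_pos"][1]+.035-o[1])/d[1])
    print(s["time_s"],"tcp",s["tcp_pos"].round(4),"rim",P.round(4),"tcp-rim(+4mm cal)",round(z-P[2]+.0042,4),"F",s["wrist_force"].round(1),"M",s["moment"].round(2))
E
python3 -c "
from h import *
look('s3')"
```

```text
8.7 tcp [0.5476 0.1322 0.2351] rim [0.5503 0.1672 0.096 ] tcp-rim(+4mm cal) 0.1433 F [-0.1 -0.3 -5.6] M [-0.01  0.09  0.02]
```

play_rows --commands "0 0 -0.45 0 0 0;0 0 -1 0 0 0;0 0 -1 0 0 0;0 0 0 0 0 0"

```text
time_s: 9.1
tcp_pos: [0.5465, 0.1314, 0.1588]
ee_rot: [[-0.714, -0.7, -0.005], [-0.7, 0.714, -0.003], [0.006, 0.001, -1.0]]
wrist_force: [-1.1, 0.2, -3.8]
gripper_width: 0.431
gripper_force: 30.0
```

play_rows --commands "0 0 0.3 0 0 0;0 0 0.6 0 0 0;0 0 0.7 0 0 0;0 0 0.5 0 0 0;0 0 0.2 0 0 0;0 0 0 0 0 0"

```text
time_s: 9.7
tcp_pos: [0.5482, 0.1323, 0.2324]
ee_rot: [[-0.714, -0.7, 0.002], [-0.7, 0.714, 0.001], [-0.003, -0.001, -1.0]]
wrist_force: [-0.5, -0.2, -2.9]
gripper_width: 0.431
gripper_force: 30.0
```

```bash
python3 -c "
from h import *
look('s4')"
```

```text
9.75 tcp [0.5476 0.1321 0.2312] rim [0.5503 0.1671 0.096 ] tcp-rim(+4mm cal) 0.1394 F [-1.4  0.3 -3.1] M [-0.19  0.39  0.03]
```

The measured load dropped to about 3 N, so the candle may be loose. I'll look.

```bash
python3 -c "
from h import *
p=cv2.imread('pics/s4.png'); cv2.imwrite('pics/s4c.png',cv2.resize(p[80:280,200:380],None,fx=2.8,fy=2.8))"
```

```text
(no output)
```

View pics/s4c.png

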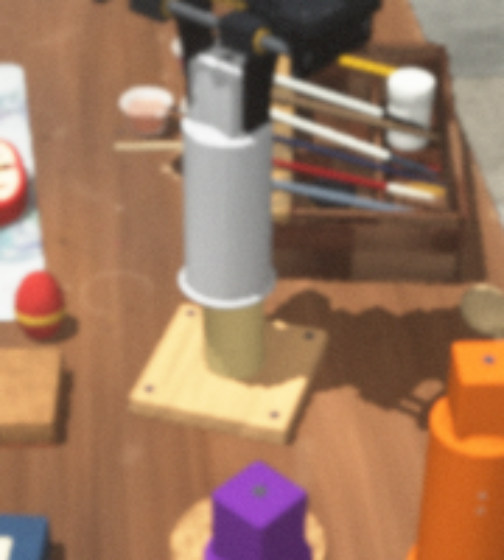

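The candle stands free on the board below the raised mould, with its foot at about crop (235,370). I'll lift straight up to clear it, then measure the bare mat.

play_rows --commands "0 0 0.2 0 0 0;0 0 0.4 0 0 0;0 0 0.6 0 0 0;0 0 0.6 0 0 0;0 0 0.4 0 0 0;0 0 0.2 0 0 0;0 0 0 0 0 0"

```text
time_s: 10.45
tcp_pos: [0.5482, 0.1324, 0.3035]
ee_rot: [[-0.714, -0.7, 0.002], [-0.7, 0.714, 0.001], [-0.002, -0.0, -1.0]]
wrist_force: [-0.2, -0.1, -3.8]
gripper_width: 0.438
gripper_force: 30.0
```

Run:
```python
from h import *
look("s5")
p,D=cams.capture("top"); cv2.imwrite("pics/top5.png",p)
hsv=cv2.cvtColor(p,cv2.COLOR_BGR2HSV)
for src in (cv2.imread("pics/top2.png"),p):
    hsv=cv2.cvtColor(src,cv2.COLOR_BGR2HSV)
    k=((hsv[...,2]>125)&(hsv[...,1]>70)).astype(np.uint8); k[:,:218]=0;k[:,282:]=0;k[:200]=0;k[270:]=0
    k=cv2.morphologyEx(k,cv2.MORPH_OPEN,np.ones((3,3)))
    c=max(cv2.findContours(k,0,1)[0],key=cv2.contourArea); w=np.array([onz("top",*x[0],.006)[:2]*1000 for x in c]).astype(np.float32)
    print("mat",cv2.boundingRect(c),cv2.minEnclosingCircle(w),cv2.fitEllipse(w))
s=cv2.imread("pics/s5.png")
cv2.imwrite("pics/s5c.png",np.hstack([cv2.resize(s[80:320,200:400],(400,480)),cv2.resize(p[180:300,200:300],(400,480))]))
```

```text
10.5 tcp [0.5477 0.1323 0.3025] rim [0.5511 0.1673 0.1672] tcp-rim(+4mm cal) 0.1395 F [ 0.4 -0.3 -4.2] M [ 0.07  0.06 -0.02]
mat (228, 213, 38, 28) ((564.50439453125, 317.6541748046875), 50.252559661865234) ((576.09326171875, 324.56097412109375), (43.66266632080078, 100.7874984741211), 29.72403907775879)
mat (228, 213, 32, 21) ((576.2490234375, 324.79736328125), 41.890445709228516) ((583.2028198242188, 328.99639892578125), (28.465993881225586, 84.53689575195312), 29.76910400390625)
```

View pics/s5c.png

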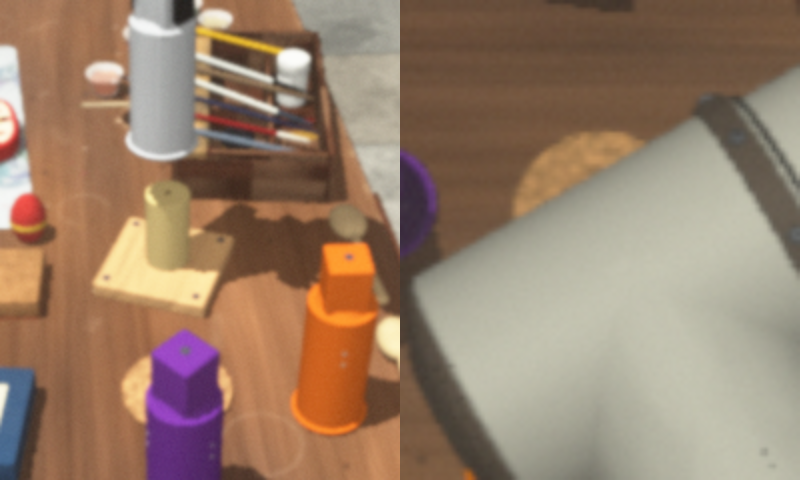

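The candle stands alone near the board centre (foot at about crop (167,262)). The mould has cleared it, and the mat is partly hidden by the arm. I'll fit the mat's 52 mm circle on visible arc points.

Run:
```python
from h import *
from scipy.optimize import least_squares
for f in("top0","top2"):
    p=cv2.imread(f"pics/{f}.png"); hsv=cv2.cvtColor(p,cv2.COLOR_BGR2HSV)
    k=((hsv[...,2]>125)&(hsv[...,1]>70)).astype(np.uint8); k[:,:222]=0;k[:,280:]=0;k[:205]=0;k[265:]=0
    k=cv2.morphologyEx(k,cv2.MORPH_OPEN,np.ones((3,3)))
    w=np.array([onz("top",*x,.006)[:2]*1000 for c in cv2.findContours(k,0,1)[0] for x in c[:,0]])
    c=np.array([555,309.])
    for _ in range(5):
        g=np.abs(np.hypot(*(w-c).T)-51.5)<(9 if _<2 else 3.5); c=least_squares(lambda c:np.hypot(*(w[g]-c).T)-51.5,c,loss="soft_l1").x
    print(f,len(w),g.sum(),c)
# candle foot in the side view
p=cv2.imread("pics/s5.png"); hsv=cv2.cvtColor(p,cv2.COLOR_BGR2HSV)
print([onz("side",200+x/2,80+y/2,.103).round(4).tolist() for x,y in((168,193),)])
```

```text
top0 246 63 [552.27322387 309.85528242]
top2 91 56 [552.08514428 310.31311696]
[[0.5433, 0.1339, 0.103]]
```

play_rows --commands "0 0.2 0 0 0 0;0.03 0.5 0 0 0 0;0.03 0.8 0 0 0 0;0.04 0.9 0 0 0 0;0.04 0.9 0 0 0 0;0.03 0.9 0 0 0 0;0.02 0.8 0 0 0 0;0 0.5 -0.1 0 0 0;0 0.3 -0.3 0 0 0;0 0.1 -0.6 0 0 0;0 0 -0.8 0 0 0;0 0 -0.8 0 0 0;0 0 -0.7 0 0 0;0 0 -0.5 0 0 0;0 0 -0.4 0 0 0;0 0 -0.2 0 0 0;0 0 -0.1 0 0 0;0 0 0 0 0 0"

```text
time_s: 12.35
tcp_pos: [0.5538, 0.3092, 0.1678]
ee_rot: [[-0.714, -0.7, 0.0], [-0.7, 0.714, 0.0], [-0.0, -0.0, -1.0]]
wrist_force: [-0.0, -0.5, -3.1]
gripper_width: 0.436
gripper_force: 30.0
```

Run:
```python
from h import *
p,D=cams.capture("side"); cv2.imwrite("pics/s6.png",p); s=r.sense(); print(s["tcp_pos"],s["time_s"],s["wrist_force"])
cv2.imwrite("pics/s6c.png",cv2.resize(p[150:330,200:380],None,fx=3,fy=3,interpolation=cv2.INTER_CUBIC))
```

```text
[0.55395069 0.30937509 0.16828438] 12.4 [-0.47537608  0.55327264 -4.17503314]
```

View pics/s6c.png

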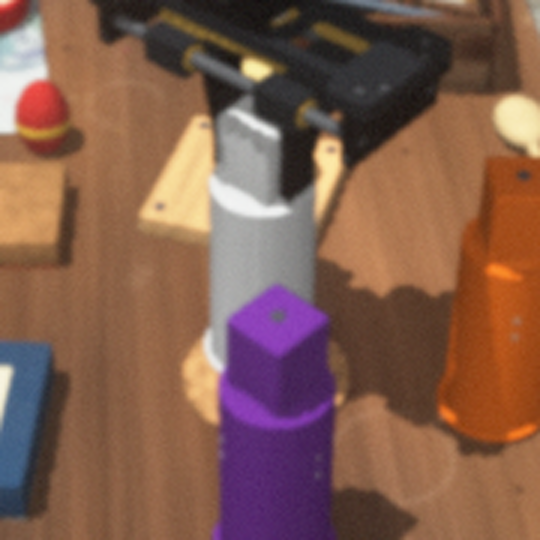

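The mould hangs about 20 mm above the mat with nothing in the way. I'll lower it gently until it touches.

play_rows --commands "0 0 -0.2 0 0 0;0 0 -0.2 0 0 0;0 0 -0.1 0 0 0;0 0 -0.1 0 0 0;0 0 -0.05 0 0 0;0 0 0 0 0 0"

```text
time_s: 13.0
tcp_pos: [0.5535, 0.3092, 0.1478]
ee_rot: [[-0.714, -0.7, -0.0], [-0.7, 0.714, -0.0], [0.001, 0.0, -1.0]]
wrist_force: [-0.1, -0.0, -3.4]
gripper_width: 0.432
gripper_force: 30.0
```

play_rows --commands "0 0 -0.05 0 0 0;0 0 0 0 0 0"

```text
time_s: 13.2
tcp_pos: [0.5536, 0.3092, 0.1466]
ee_rot: [[-0.714, -0.7, -0.0], [-0.7, 0.714, 0.0], [0.0, 0.0, -1.0]]
wrist_force: [0.5, -0.6, -4.3]
gripper_width: 0.437
gripper_force: 30.0
```

play_rows --commands "0 0 -0.05 0 0 0;0 0 0 0 0 0"

```text
time_s: 13.4
tcp_pos: [0.5537, 0.3093, 0.1453]
ee_rot: [[-0.714, -0.7, 0.0], [-0.7, 0.714, 0.0], [-0.0, -0.0, -1.0]]
wrist_force: [-0.1, 0.5, -2.8]
gripper_width: 0.436
gripper_force: 30.0
```

play_rows --commands "0 0 -0.05 0 0 0;0 0 0 0 0 0"

```text
time_s: 13.6
tcp_pos: [0.554, 0.3095, 0.1452]
ee_rot: [[-0.714, -0.7, 0.002], [-0.7, 0.714, 0.001], [-0.002, -0.001, -1.0]]
wrist_force: [-0.9, -0.3, 4.3]
gripper_width: 0.43
gripper_force: 30.0
```

Contact: the force changed to +4 N. I'll release and go straight up.

play_rows --commands "0 0 0.02 0 0 0;0 0 0 0 0 0;0 0 0 0 0 0;0 0 0 0 0 0;0 0 0 0 0 0;0 0 0 0 0 0;0 0 0 0 0 0" --grip 87

```text
time_s: 14.3
tcp_pos: [0.5536, 0.3092, 0.1442]
ee_rot: [[-0.714, -0.7, -0.0], [-0.7, 0.714, -0.0], [0.0, -0.0, -1.0]]
wrist_force: [0.7, -0.5, -0.7]
gripper_width: 0.96
gripper_force: 0.0
```

play_rows --commands "0 0 0.2 0 0 0;0 0 0.5 0 0 0;0 0 0.8 0 0 0;0 0 1 0 0 0;0 0 1 0 0 0;0 0 1 0 0 0;-0.2 -0.4 0.7 0 0 0;-0.4 -0.8 0.4 0 0 0;-0.4 -0.9 0 0 0 0;-0.4 -0.9 0 0 0 0;-0.4 -0.9 0 0 0 0;-0.4 -0.9 0 0 0 0;-0.4 -0.9 0 0 0 0;-0.4 -0.9 0 0 0 0;-0.4 -0.9 0 0 0 0;-0.4 -0.9 0 0 0 0;-0.4 -0.9 0 0 0 0;-0.3 -0.7 0 0 0 0;-0.1 -0.3 0 0 0 0;0 0 0 0 0 0"

```text
time_s: 16.3
tcp_pos: [0.4154, -0.0004, 0.3129]
ee_rot: [[-0.715, -0.699, 0.001], [-0.699, 0.715, 0.001], [-0.001, -0.001, -1.0]]
wrist_force: [0.7, 0.4, 0.1]
gripper_width: 1.001
gripper_force: 0.0
```

Run:
```python
from h import *
p,D=cams.capture("side"); q,_=cams.capture("top"); cv2.imwrite("pics/s7.png",p);cv2.imwrite("pics/t7.png",q)
s=r.sense(); print(s["tcp_pos"],s["time_s"])
cv2.imwrite("pics/fin.png",np.hstack([cv2.resize(p[150:350,180:380],(400,400)),cv2.resize(q[140:310,170:370],(400,340),interpolation=cv2.INTER_CUBIC).copy() if False else cv2.resize(q[130:330,170:370],(400,400))]))
```

```text
[0.41600312 0.00056743 0.31248641] 16.4
```

View pics/fin.png

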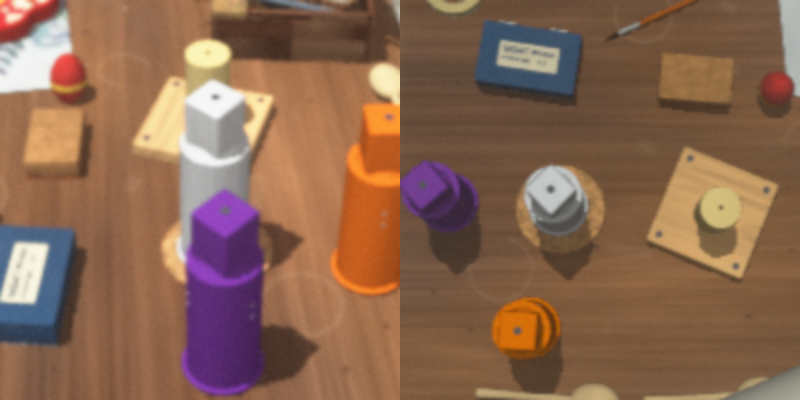

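The candle stands upright near the board's centre (top at (720,208)). The mould stands mouth down on the mat (block at (551,188)), and the egg, tin and sanding block have not moved.

```bash
python3 -c "
from station import r
print(r.finish_job())"
```

```text
the job is handed in; nothing more can be done
None
```

The job is handed in at about 16 s of the 48 s allowed: three knocks freed the candle, which stands upright near the middle of the board; the empty mould is back mouth down on the mat, and the egg, tin and sanding block were not touched.

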